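# Fill the valve carrier and lift it level

### The job

The wooden valve carrier on the bench has one empty pocket. Stand the engine valve that is still on the bench head down in that pocket and let go of it; then take the carrier by its grip bar, lift it straight up about 10 cm clear of the bench without tipping it, and finish while still holding it there in the air, level and steady, with all four valves seated in their pockets. Leave the valve spring and the tappet on the bench where they are.

Things in the scene. Friction and masses are not known exactly. Their poses are not given: they have to be found in the camera images.
- carrier: Loose plywood valve carrier, 0.4 kg empty: board 110 (x) x 190 (y) x 18 mm with four blind round pockets at x +-26, y +-65 mm, 36 mm wide, 12 mm deep (floor 6 mm above the underside). Two posts at its middle carry a wooden grip bar along its y, see carrier_grip. Seated valves reach 115 mm above the underside. Origin: centre of the underside; z up.
- carrier_grip (a point): Centre of the wooden grip bar, 125 mm above the carrier's underside and over its centre: bar 70 mm long along the carrier's y, 18 mm thick across its x (pinch it so), 30 mm tall (110 to 140 mm above the underside), on two 10 mm posts at y +-22 mm. Axes as the carrier. The full carrier balances here.
- pocket_0 (a point): The EMPTY pocket of the carrier: centre of its floor, 6 mm above the carrier's underside, at carrier x -26, y +65 mm. The pocket's mouth is 12 mm higher; 36 mm wide.
- pocket_1 (a point): Floor centre of the pocket at carrier x +26, y +65 mm; holds valve_b.
- pocket_2 (a point): Floor centre of the pocket at carrier x +26, y -65 mm; holds valve_c.
- pocket_3 (a point): Floor centre of the pocket at carrier x -26, y -65 mm; holds valve_d.
- loose_valve: The engine valve to load, a steel poppet valve of about 55 g standing on its head on the bench, to the left of the carrier beside a spring and a tappet: head 33 mm across, cone up to about 18 mm, then a stem about 9 mm thick up to 109 mm; grip it by the upper stem. Origin: centre of the head's flat underside; z runs up the stem.
- valve_b: Valve already in pocket_1. Same make as the loose valve: head 33 mm across, stem about 9 mm, 109 mm tall. Origin: centre of the head's flat underside; z runs up the stem.
- valve_c: Valve already in pocket_2. Same make as the loose valve: head 33 mm across, stem about 9 mm, 109 mm tall. Origin: centre of the head's flat underside; z runs up the stem.
- valve_d: Valve already in pocket_3. Same make as the loose valve: head 33 mm across, stem about 9 mm, 109 mm tall. Origin: centre of the head's flat underside; z runs up the stem.
- valve_spring: Bystander: coil valve spring standing on the bench, 29 mm across, 44 mm tall; origin at the centre of its underside.
- tappet: Bystander: plain bucket tappet (steel cup, closed end up) on the bench, 33 mm across, 26 mm tall; origin at the centre of its underside.
There are look-alikes about, which are no part of the job. What is shaped like the valve_d but pink is not meant.

How it is judged:
By the outcome, as a careful person would: the job done as asked, in the order asked, and still so for the second after the job is handed in, while the arm keeps its last pose, push and grip.
It also fails if it takes over 54 s, if anything falls off the work surface, if the arm or the gripper's body presses on something with over 40 N, if the wrist force passes 120 N, or if a joint passes its speed limit or range.

### The arm

A 6-joint arm with a two-finger parallel gripper is mounted at the origin on a cart in front of the work surface, level with it; the furniture and walls round the work are solid. World frame = base frame: x ahead of the robot, y to its left, z up, the work surface at z = 0. Lengths are in mm, angles in rad, forces in N, time in s.
With the tool pointing down it reaches from about 350 to 975 mm from the base axis. Payload 7.1 kg.
Tool frame: the origin (TCP) lies midway between the tips of the shut fingers; the grasp point (between the pads) lies ctrl.grip_point_offset behind it (ctrl.grip_point_offset is the distance from the TCP to the grasp point, in mm); z points along the fingers, y is the line along which they close (so a half turn about z gives the same grasp; the last joint's range is limited). The gripper opens to 88 mm and grips with 3 to 60 N. Pads are 20 mm wide; open, the fingers measure 115 mm over their backs; the gripper's body (75 mm by 178 mm) begins 61 mm behind the grasp point.
Start: joints at [-1.232, 0.423, 1.63, -0, 1.089, -0.019], TCP at [218.901, -585.395, 222.675] pointing down, gripper open.
Joint ranges: [-3, 3], [-0.9, 2.11], [0.09, 2.58], [-1.31, 4.45], [0.11, 2.69], [-2.54, 2.54]. Speed limits (rad/s): [2.39, 2.39, 3.01, 3.14, 3.14, 3.14].

### API

Orientations are given as a rotation vector (axis times angle).
In Python, from workcell import ctrl gives the robot as it stands.
- The arm moves only by the tool apply_moves, never from a script. Its argument "targets" is a list of rows, each an object of numbers: "tx", "ty", "tz": the shift along the world's x, y, z in m; "spin": the turn about the world's z in degrees. In form: [{"tx": .., "ty": .., "tz": .., "spin": ..}, ...]. A call has exactly 8 rows; each row is the pose to reach, as a shift and turn from the pose commanded when the call began; what a row does not reach only later rows make up. A row lasts 1/10 s, in which the tool goes at most 50 mm and 8.59 degrees, less where a joint would pass 70% of its speed; a pose out of reach is approached as far as the arm can. A call with a gripper value outside its range is refused whole. "gripper" is the closure, from -1 (fully open) to 1 (shut), set as the call begins (left out, the last holds). The fingers move at their own pace and stop on an object; the grip force is fixed at half the most. Time passes only in rows, so rows that repeat a pose let the fingers close, or fill a call up. It gives the time, the measured TCP pose, the force, the opening and the grip force at its end, in the units of the state.
- ctrl.get_obs(): the state, without advancing time (a new reading comes with each control period).
- ctrl.get_image(name): name is "side" or "top" or "wrist"; returns the picture (480x640x3 uint8, red, green, blue); there is no depth.
- ctrl.get_calibration(name): a dict with "fov_y" (degrees; the focal length in pixels is half the picture's height over the tangent of half this angle, whatever the lens; pixels are square), "cx", "cy" (the principal point, pixels), "rvec" (rotation vector, rad) and "tvec" (3), from world to camera coordinates, as OpenCV has them. Camera axes: x right, y down, z forward; pixel columns grow to the right and rows downward; lengths in mm; the calibration is good to about 2 mm. A picture is of the moment at which its call begins: read the wrist's pose just before it. get_calibration takes no time and is no camera call; for the wrist camera it gives the pose at the moment of the call.
- ctrl.close_job(): hands the job in; it is judged then, once.
Trained networks look in the newest picture that a camera, given by its name, has taken for a name from the list of things; names that differ only in an ending like _2 or _b are one class to them, and where a whole thing is asked for, a point or a joint stands for the part that bears it (a point fixed in the world has none). Each returns a list of dicts, best first, with "score" (0 to 1); they miss things now and then, are a little off and sometimes report something else, mostly with a low value. They report only what shows in the picture. A call takes as long as a camera call. They do not tell look-alikes from the thing itself.
- ctrl.outline_of(name, camera): "pixels" (480x640 bool, what is visible of it) and "box" ([left, top, right, bottom] in pixels, round what is visible of it).
- ctrl.pinpoint(name, camera): "uv" ([column, row] in pixels: a listed point, or the origin of a listed thing).
The state is a dict: "t": time; "qpos": joint angles; "qvel": joint speeds; "joint_torque": joint torques, N m; "ee_pos": TCP position; "orientation": TCP orientation; "ft_force": force on the tool from outside, world axes, zero at the start; "moment": the same for the moment, N m; "width": finger opening in mm; "grasp_force": force on a finger pad.
Only numpy, scipy, OpenCV 4.12 (cv2) and the standard library are available. Lean on these libraries where they do the work, as an engineer would, in place of code of your own. Each camera call takes 0.05 s, during which the arm holds its last target. There are 200 camera calls.

## Working session

There is one attempt and no reset: what is moved stays moved. The work goes in short steps, Python scripts to look and compute and a tool call to move; the robot and the scene stay as the last step left them, time stands still between calls to the robot, and variables do not carry over. Pictures are saved under pics/ and viewed, at most 10 in all, crops included, and the job is handed in when it is done.

Besides the shell and the picture viewer there is one more tool, called after ">>>" as name(argument=value, ...), one argument or row to a line, values as JSON. apply_moves: Moves the arm, as the interface text tells. Its arguments: {"type":"object","properties":{"targets":{"type":"array"},"gripper":{"type":"number"}},"required":["targets"]}

```bash
mkdir -p pics
cat > h.py <<'E'
import numpy as np, cv2
from workcell import ctrl
def cal(n):
    c=ctrl.get_calibration(n); f=240/np.tan(np.radians(c["fov_y"])/2)
    K=np.array([[f,0,c["cx"]],[0,f,c["cy"]],[0,0,1.]]); R=cv2.Rodrigues(np.array(c["rvec"],float))[0]
    return K,R,np.array(c["tvec"],float).reshape(3)
def ray(C,uv):
    K,R,t=C; d=R.T@np.linalg.inv(K)@np.array([uv[0],uv[1],1.]); return -R.T@t,d/np.linalg.norm(d)
def tri(*obs):
    A=np.zeros((3,3));b=np.zeros(3)
    for C,uv in obs:
        o,d=ray(C,uv);P=np.eye(3)-np.outer(d,d);A+=P;b+=P@o
    X=np.linalg.solve(A,b)
    return X,[round(float(np.linalg.norm(proj(C,X)-uv)),1) for C,uv in obs]
def proj(C,X):
    K,R,t=C; p=K@(R@np.asarray(X,float)+t); return p[:2]/p[2]
def atz(C,uv,z):
    o,d=ray(C,uv); return o+d*(z-o[2])/d[2]
E
python3 - <<'E'
from h import *
np.set_printoptions(precision=1,suppress=True)
print(ctrl.grip_point_offset); o=ctrl.get_obs(); print(o["t"],o["ee_pos"],o["orientation"],o["width"],o["ft_force"])
ims=[]
for n in("side","top"):
    ims.append(ctrl.get_image(n)); cv2.imwrite(f"pics/{n}0.png",ims[-1][...,::-1])
    C=cal(n); print(n,"cam at",-C[1].T@C[2],C[0][0,0])
    for k in("loose_valve","carrier","carrier_grip","pocket_0","pocket_1","pocket_2","pocket_3","valve_spring","tappet"):
        r=ctrl.pinpoint(k,n); print(k,[(round(float(x["score"]),2),np.array(x["uv"]),atz(C,x["uv"],125 if k=="carrier_grip" else 6 if "pocket" in k else 0)) for x in r[:6]])
E
```

```text
18.700000000000003
0.0 [ 218.7 -584.9  221.9] [-3.1 -0.6  0. ] 87.78704540421285 [-1.1 -0.1 -0. ]
side cam at [ 342.3 -729.9  522.2] 513.958805382601
loose_valve [(0.6, array([286.5, 232.1]), array([476.2, 326.7,   0. ]))]
carrier [(0.96, array([310.5, 291.9]), array([485.4,  67.7,   0. ])), (0.18, array([343. , 295.2]), array([542.3,  45.5,   0. ]))]
carrier_grip [(0.95, array([311.1, 229.4]), array([488.4,  76.5, 125. ]))]
pocket_0 [(0.95, array([329.1, 305.5]), array([508.1,   9. ,   6. ])), (0.93, array([349.2, 295.2]), array([551.1,  34.5,   6. ])), (0.7, array([276. , 284.3]), array([424.4,  96.6,   6. ])), (0.7, array([293.7, 271.6]), array([464.3, 136.9,   6. ])), (0.54, array([345.8, 294.1]), array([545.9,  39.2,   6. ])), (0.15, array([308.5, 232.1]), array([523.8, 305.3,   6. ]))]
pocket_1 [(0.95, array([329.1, 305.5]), array([508.1,   9. ,   6. ])), (0.93, array([349.2, 295.2]), array([551.1,  34.5,   6. ])), (0.7, array([276. , 284.3]), array([424.4,  96.6,   6. ])), (0.7, array([293.7, 271.6]), array([464.3, 136.9,   6. ])), (0.54, array([345.8, 294.1]), array([545.9,  
[... 1819 characters left out ...]
([369.3, 244.6]), array([506. ,   8.1,   6. ]))]
pocket_2 [(0.96, array([310.7, 288. ]), array([424.7, 115.5,   6. ])), (0.72, array([293.6, 267.1]), array([462.6, 147.4,   6. ])), (0.72, array([347.4, 222.3]), array([547.8,  48.6,   6. ])), (0.56, array([369.3, 244.6]), array([506. ,   8.1,   6. ]))]
pocket_3 [(0.96, array([310.7, 288. ]), array([424.7, 115.5,   6. ])), (0.72, array([293.6, 267.1]), array([462.6, 147.4,   6. ])), (0.72, array([347.4, 222.3]), array([547.8,  48.6,   6. ])), (0.56, array([369.3, 244.6]), array([506. ,   8.1,   6. ]))]
valve_spring [(0.52, array([209. , 307.6]), array([387.5, 300.4,   0. ]))]
tappet [(0.51, array([219.9, 228.7]), array([534.2, 287.4,   0. ]))]
```

View pics/side0.png

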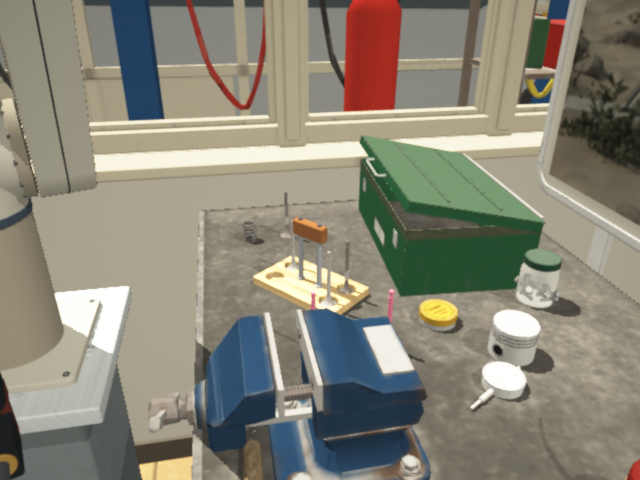

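View pics/top0.png

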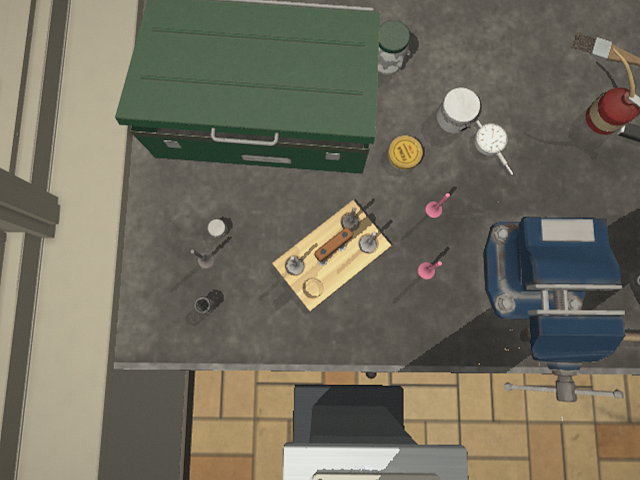

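The steel loose valve stands at top (204,260) / side (286,230). It could be mistaken for the two pink valves at top (434,209) and (428,270), or for the three valves already seated in the carrier. The empty pocket is at top (311,288). I choose the steel one between the spring (203,305) and the tappet (217,228). The vise and toolbox stand clear of the route.

Run:
```python
from h import *
np.set_printoptions(precision=2,suppress=True)
o=ctrl.get_obs(); print(cv2.Rodrigues(np.array(o["orientation"]))[0]); C=cal("wrist"); print(-C[1].T@C[2]-np.array(o["ee_pos"]),C[1],C[0][0,0],o["qpos"])
```

```text
[[ 0.94  0.35  0.  ]
 [ 0.35 -0.94  0.  ]
 [ 0.    0.   -1.  ]]
[ 68.71  24.39 161.6 ] [[ 0.35 -0.94  0.  ]
 [-0.9  -0.34  0.26]
 [-0.25 -0.09 -0.96]] 413.02389804963093 [-1.23  0.42  1.63  0.    1.09 -0.02]
```

>>> apply_moves(
  targets=[
    {"tx": 0.02, "ty": 0.04, "tz": 0.02, "spin": 0},
    {"tx": 0.05, "ty": 0.08, "tz": 0.04, "spin": 0},
    {"tx": 0.07, "ty": 0.12, "tz": 0.06, "spin": 0},
    {"tx": 0.1, "ty": 0.16, "tz": 0.07, "spin": 0},
    {"tx": 0.12, "ty": 0.2, "tz": 0.08, "spin": 0},
    {"tx": 0.14, "ty": 0.24, "tz": 0.08, "spin": 0},
    {"tx": 0.16, "ty": 0.28, "tz": 0.08, "spin": 0},
    {"tx": 0.18, "ty": 0.32, "tz": 0.08, "spin": 0},
  ],
)

```text
t: 1.8
ee_pos: [399.4, -263.7, 303.1]
orientation: [3.091, 0.559, 0.001]
ft_force: [1.4, 0.4, 0.7]
width: 87.7
grasp_force: 0.0
```

>>> apply_moves(
  targets=[
    {"tx": 0.01, "ty": 0.045, "tz": 0.01, "spin": 8},
    {"tx": 0.02, "ty": 0.09, "tz": 0.02, "spin": 16},
    {"tx": 0.03, "ty": 0.135, "tz": 0.03, "spin": 24},
    {"tx": 0.04, "ty": 0.18, "tz": 0.03, "spin": 32},
    {"tx": 0.05, "ty": 0.225, "tz": 0.03, "spin": 40},
    {"tx": 0.06, "ty": 0.27, "tz": 0.03, "spin": 48},
    {"tx": 0.07, "ty": 0.315, "tz": 0.03, "spin": 56},
    {"tx": 0.07, "ty": 0.36, "tz": 0.03, "spin": 64},
  ],
)

```text
t: 2.6
ee_pos: [469.6, 96.7, 333.0]
orientation: [2.319, 2.119, 0.002]
ft_force: [0.9, 0.3, 0.1]
width: 87.8
grasp_force: 0.0
```

>>> apply_moves(
  gripper=0.1,
  targets=[
    {"tx": 0, "ty": 0.04, "tz": 0, "spin": 8},
    {"tx": 0, "ty": 0.08, "tz": 0, "spin": 16},
    {"tx": 0, "ty": 0.1, "tz": 0, "spin": 24},
    {"tx": 0, "ty": 0.1, "tz": 0, "spin": 32},
    {"tx": 0, "ty": 0.1, "tz": 0, "spin": 40},
    {"tx": 0, "ty": 0.1, "tz": 0, "spin": 46},
    {"tx": 0, "ty": 0.1, "tz": 0, "spin": 46},
    {"tx": 0, "ty": 0.1, "tz": 0, "spin": 46},
  ],
)

```text
t: 3.4
ee_pos: [468.9, 194.6, 332.7]
orientation: [1.319, 2.851, 0.0]
ft_force: [-0.2, 0.2, -0.0]
width: 39.8
grasp_force: 0.0
```

Run:
```python
from h import *
np.set_printoptions(precision=2,suppress=True)
o=ctrl.get_obs(); print(o["t"],o["ee_pos"],cv2.Rodrigues(np.array(o["orientation"]))[0][:,1],o["qpos"])
C=cal("wrist"); im=ctrl.get_image("wrist"); cv2.imwrite("pics/w1.png",im[...,::-1])
np.savez("w1.npz",K=C[0],R=C[1],t=C[2])
for k in("loose_valve","carrier","carrier_grip","pocket_0","valve_spring","tappet"):
    r=ctrl.pinpoint(k,"wrist"); print(k,[(round(float(x["score"]),2),np.array(x["uv"]),atz(C,x["uv"],125 if k=="carrier_grip" else 6 if "pocket" in k else 0)) for x in r[:6]])
```

```text
3.4 [468.91 194.6  332.72] [0.76 0.65 0.  ] [ 0.37  0.13  1.77 -0.    1.25 -0.33]
loose_valve [(0.67, array([390.1, 121.2]), array([476.71, 309.93,   0.  ]))]
carrier [(0.78, array([269.7, 270.2]), array([483.66,  79.58,   0.  ])), (0.25, array([292. , 221.4]), array([465.29, 146.38,   0.  ]))]
carrier_grip [(0.84, array([254.5, 313.2]), array([484.76,  78.32, 125.  ]))]
pocket_0 [(0.89, array([291.8, 320.9]), array([547.58,  46.15,   6.  ])), (0.82, array([244.9, 221.8]), array([421.79, 110.43,   6.  ])), (0.7, array([247.1, 321.3]), array([503.99,   8.36,   6.  ])), (0.61, array([291.2, 222.6]), array([464.99, 145.85,   6.  ]))]
valve_spring [(0.66, array([327. ,  75.5]), array([389.78, 300.17,   0.  ]))]
tappet [(0.83, array([413.9, 165.5]), array([532.15, 291.41,   0.  ]))]
```

View pics/w1.png

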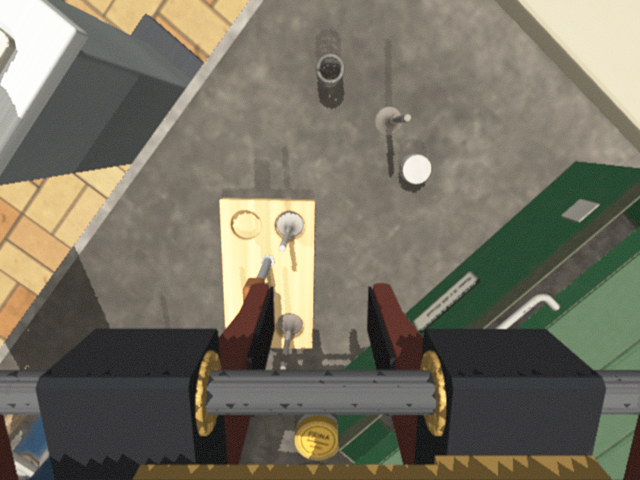

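The wrist picture shows the steel valve with its head at (390,121) and stem tip at (407,118), between the spring (330,70) and the tappet (417,168). The empty pocket is at (245,222), and the carrier is square with the fingers. Next I close in above the valve.

>>> apply_moves(
  targets=[
    {"tx": 0.002, "ty": 0.04, "tz": -0.01, "spin": 0},
    {"tx": 0.004, "ty": 0.08, "tz": -0.03, "spin": 0},
    {"tx": 0.006, "ty": 0.1, "tz": -0.06, "spin": 0},
    {"tx": 0.008, "ty": 0.116, "tz": -0.1, "spin": 0},
    {"tx": 0.008, "ty": 0.116, "tz": -0.13, "spin": 0},
    {"tx": 0.008, "ty": 0.116, "tz": -0.13, "spin": 0},
    {"tx": 0.008, "ty": 0.116, "tz": -0.13, "spin": 0},
    {"tx": 0.008, "ty": 0.116, "tz": -0.13, "spin": 0},
  ],
)

```text
t: 4.55
ee_pos: [478.0, 311.0, 204.6]
orientation: [1.315, 2.851, 0.004]
ft_force: [-0.1, -0.5, 0.5]
width: 39.4
grasp_force: 0.0
```

Run:
```python
from h import *
np.set_printoptions(precision=2,suppress=True)
o=ctrl.get_obs(); print(o["t"],o["ee_pos"])
C=cal("wrist"); im=ctrl.get_image("wrist")
z=np.load("w1.npz"); C1=(z["K"],z["R"],z["t"])
r=ctrl.pinpoint("loose_valve","wrist"); print([(x["score"],x["uv"],atz(C,x["uv"],0)) for x in r])
if r: print("base tri",tri((C1,np.array([390.1,121.2])),(C,np.array(r[0]["uv"]))))
print("tip at109 from w1",atz(C1,[408,118],109), "tcp px",proj(C,o["ee_pos"]))
u=np.round(proj(C,[477,311,60])).astype(int); x,y=max(u[0]-150,0),max(u[1]-170,0)
c=im[y:y+300,x:x+300]; cv2.imwrite("pics/w2.png",cv2.resize(c,None,fx=2,fy=2)[...,::-1]); print(x,y)
np.savez("w2.npz",K=C[0],R=C[1],t=C[2])
```

```text
4.55 [478.04 310.97 204.64]
[(0.81, [315.7, 213.8], array([476.12, 308.72,   0.  ]))]
base tri (array([475.93, 309.38,   4.27]), [0.3, 0.4])
tip at109 from w1 [475.42 308.72 109.  ] tcp px [318.59 304.72]
168 57
```

View pics/w2.png

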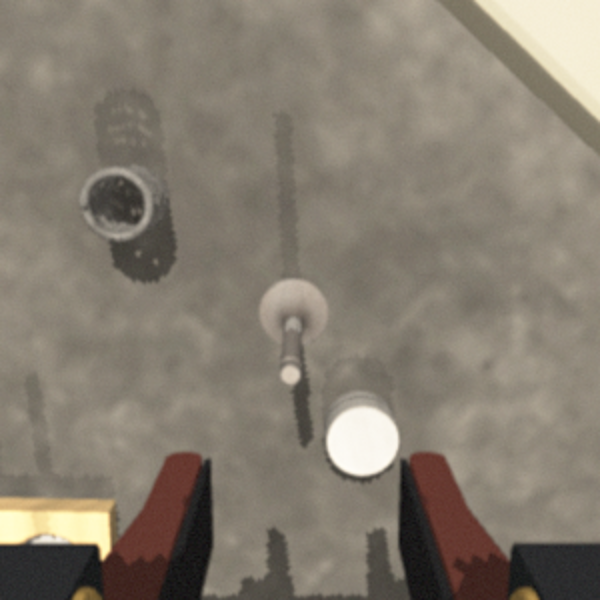

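The crop shows the steel valve (not pink): its head is at crop (293,307) and its stem tip at (290,373), i.e. image (313,243). The fingers are open on either side.

Run:
```python
from h import *
L=lambda n:(lambda z:(z["K"],z["R"],z["t"]))(np.load(n))
a,b=L("w1.npz"),L("w2.npz")
print(atz(b,[313,243.5],109),tri((a,np.array([408,118.])),(b,np.array([313,243.5]))), atz(b,[314.5,210.5],3))
```

```text
[474.47674239 309.36889713 109.        ] (array([475.23363074, 308.9791648 , 107.08556458]), [0.5, 0.7]) [473.01518532 310.76275905   3.        ]
```

>>> apply_moves(
  targets=[
    {"tx": -0.003, "ty": -0.002, "tz": -0.02, "spin": 0},
    {"tx": -0.003, "ty": -0.002, "tz": -0.05, "spin": 0},
    {"tx": -0.003, "ty": -0.002, "tz": -0.08, "spin": 0},
    {"tx": -0.003, "ty": -0.002, "tz": -0.11, "spin": 0},
    {"tx": -0.003, "ty": -0.002, "tz": -0.13, "spin": 0},
    {"tx": -0.003, "ty": -0.002, "tz": -0.13, "spin": 0},
    {"tx": -0.003, "ty": -0.002, "tz": -0.13, "spin": 0},
    {"tx": -0.003, "ty": -0.002, "tz": -0.13, "spin": 0},
  ],
)

```text
t: 5.45
ee_pos: [475.1, 309.3, 74.5]
orientation: [1.315, 2.851, 0.004]
ft_force: [-0.5, 0.5, -0.7]
width: 39.3
grasp_force: 0.0
```

>>> apply_moves(
  gripper=1,
  targets=[
    {"tx": 0, "ty": 0, "tz": 0, "spin": 0},
    {"tx": 0, "ty": 0, "tz": 0, "spin": 0},
    {"tx": 0, "ty": 0, "tz": 0, "spin": 0},
    {"tx": 0, "ty": 0, "tz": 0, "spin": 0},
    {"tx": 0, "ty": 0, "tz": 0, "spin": 0},
    {"tx": 0, "ty": 0, "tz": 0, "spin": 0},
    {"tx": 0, "ty": 0, "tz": 0, "spin": 0},
    {"tx": 0, "ty": 0, "tz": 0, "spin": 0},
  ],
)

```text
t: 6.25
ee_pos: [474.0, 308.7, 72.9]
orientation: [1.315, 2.853, 0.0]
ft_force: [-0.6, -0.1, 3.9]
width: 6.8
grasp_force: 30.0
```

>>> apply_moves(
  targets=[
    {"tx": 0, "ty": 0, "tz": 0.02, "spin": 0},
    {"tx": 0, "ty": 0, "tz": 0.05, "spin": 0},
    {"tx": 0, "ty": 0, "tz": 0.08, "spin": 0},
    {"tx": 0, "ty": 0, "tz": 0.11, "spin": 0},
    {"tx": 0, "ty": 0, "tz": 0.14, "spin": 0},
    {"tx": -0.01, "ty": -0.02, "tz": 0.145, "spin": 0},
    {"tx": -0.02, "ty": -0.05, "tz": 0.145, "spin": 0},
    {"tx": -0.03, "ty": -0.08, "tz": 0.145, "spin": 0},
  ],
)

```text
t: 7.05
ee_pos: [443.3, 227.9, 217.7]
orientation: [1.314, 2.854, 0.0]
ft_force: [0.8, -0.4, -0.4]
width: 6.8
grasp_force: 30.0
```

>>> apply_moves(
  targets=[
    {"tx": -0.01, "ty": -0.03, "tz": 0, "spin": 0},
    {"tx": -0.02, "ty": -0.06, "tz": 0, "spin": 0},
    {"tx": -0.022, "ty": -0.09, "tz": 0, "spin": 0},
    {"tx": -0.022, "ty": -0.11, "tz": 0, "spin": 0},
    {"tx": -0.022, "ty": -0.118, "tz": 0, "spin": 0},
    {"tx": -0.022, "ty": -0.118, "tz": 0, "spin": 0},
    {"tx": -0.022, "ty": -0.118, "tz": 0, "spin": 0},
    {"tx": -0.022, "ty": -0.118, "tz": 0, "spin": 0},
  ],
)

```text
t: 7.85
ee_pos: [422.1, 111.4, 217.6]
orientation: [-1.314, -2.853, -0.0]
ft_force: [-0.4, 0.0, -0.7]
width: 6.8
grasp_force: 30.0
```

Run:
```python
from h import *
np.set_printoptions(precision=2,suppress=True)
o=ctrl.get_obs(); print(o["t"],o["ee_pos"],o["width"])
C=cal("wrist"); im=ctrl.get_image("wrist"); cv2.imwrite("pics/w3.png",im[...,::-1])
np.savez("w3.npz",K=C[0],R=C[1],t=C[2])
z=np.load("w1.npz"); C1=(z["K"],z["R"],z["t"])
for k in("pocket_0","loose_valve","carrier_grip"):
  print(k,[(round(x["score"],2),np.array(x["uv"]),atz(C,x["uv"],{"pocket_0":6,"loose_valve":145,"carrier_grip":125}[k])) for x in ctrl.pinpoint(k,"wrist")])
e=np.array(o["ee_pos"]); print("expected head px",proj(C,[e[0],e[1],145]))
```

```text
7.85 [422.05 111.35 217.6 ] 6.781236236213374
pocket_0 [(0.91, array([320.9, 210.5]), array([422.06, 113.21,   6.  ])), (0.88, array([375.6, 212.1]), array([461.1 , 144.69,   6.  ]))]
loose_valve [(0.82, array([320.8, 255.9]), array([423.  , 111.81, 145.  ]))]
carrier_grip [(0.31, array([321.6, 212.3]), array([408.81, 129.17, 125.  ]))]
expected head px [319.08 255.47]
```

View pics/w3.png

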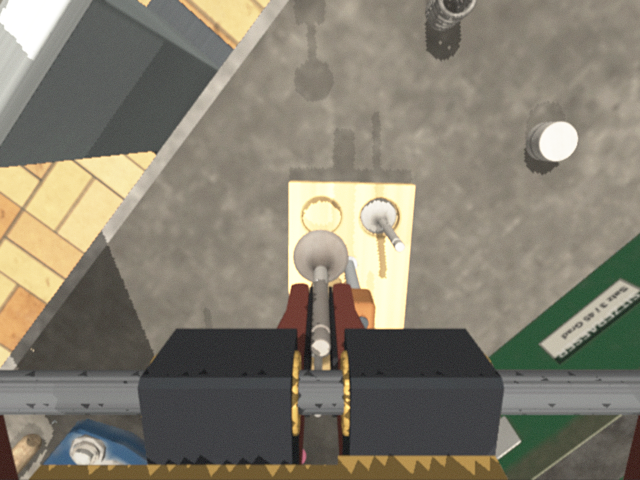

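The valve is held upright with its head at (320,256). The empty pocket shows at about (321,214), just ahead of it. I'll measure the pocket rim finely.

Run:
```python
from h import *
np.set_printoptions(precision=2,suppress=True)
im=cv2.imread("pics/w3.png"); z=np.load("w3.npz"); C=(z["K"],z["R"],z["t"])
crop=cv2.resize(im[175:275,280:420],None,fx=5,fy=5,interpolation=cv2.INTER_CUBIC)
def circ(c,z,r,col):
    a=np.linspace(0,2*np.pi,60); P=[(proj(C,[c[0]+r*np.cos(t),c[1]+r*np.sin(t),z])-[280,175]+.5)*5 for t in a]
    cv2.polylines(crop,[np.int32(P)],True,col,1)
circ((422.3,112.5),18,18,(0,0,255)); circ((423,111.8),145,16.5,(255,0,0))
# board edge check: top corners
cv2.imwrite("pics/w3c.png",crop)
```

```text
(no output)
```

View pics/w3c.png

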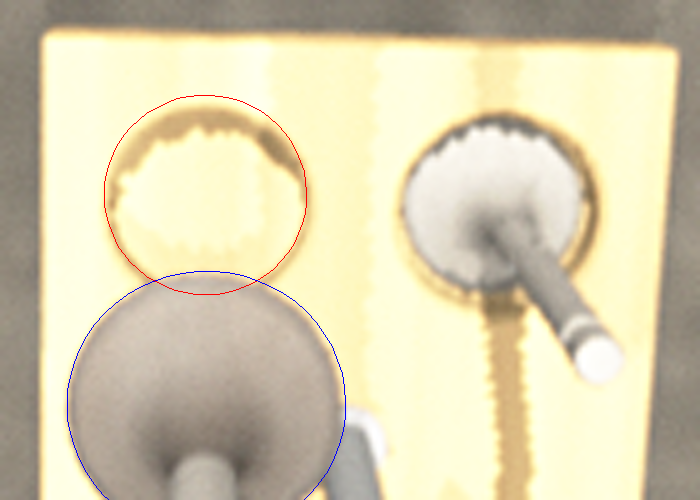

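>>> apply_moves(
  targets=[
    {"tx": 0, "ty": 0, "tz": -0.02, "spin": 0},
    {"tx": 0, "ty": 0, "tz": -0.05, "spin": 0},
    {"tx": 0, "ty": 0, "tz": -0.08, "spin": 0},
    {"tx": 0, "ty": 0, "tz": -0.1, "spin": 0},
    {"tx": 0, "ty": 0, "tz": -0.115, "spin": 0},
    {"tx": 0, "ty": 0, "tz": -0.122, "spin": 0},
    {"tx": 0, "ty": 0, "tz": -0.122, "spin": 0},
    {"tx": 0, "ty": 0, "tz": -0.122, "spin": 0},
  ],
)

```text
t: 8.85
ee_pos: [422.3, 110.8, 96.1]
orientation: [1.315, 2.853, 0.001]
ft_force: [-1.4, 0.2, -1.3]
width: 6.8
grasp_force: 30.0
```

Run:
```python
from h import *
np.set_printoptions(precision=2,suppress=True)
o=ctrl.get_obs(); print(o["t"],o["ee_pos"],o["ft_force"])
C=cal("wrist"); im=ctrl.get_image("wrist")[...,::-1]
np.savez("w4.npz",K=C[0],R=C[1],t=C[2]); cv2.imwrite("pics/w4.png",im)
e=o["ee_pos"]; u=proj(C,[423,111.6,20]).astype(int); x,y=u[0]-80,max(u[1]-70,0)
crop=cv2.resize(im[y:y+120,x:x+160],None,fx=5,fy=5,interpolation=cv2.INTER_CUBIC)
def circ(c,z,r,col):
    a=np.linspace(0,2*np.pi,90); P=[(proj(C,[c[0]+r*np.cos(t),c[1]+r*np.sin(t),z])-[x,y]+.5)*5 for t in a]
    cv2.polylines(crop,[np.int32(P)],True,col,1)
circ((423,111.6),18,18,(0,0,255)); circ((e[0]+.9,e[1]+.4),23,16.5,(255,0,0))
cv2.imwrite("pics/w4c.png",crop); print(x,y)
```

```text
8.85 [422.29 110.81  96.11] [-1.4   0.19 -1.3 ]
240 183
```

View pics/w4c.png

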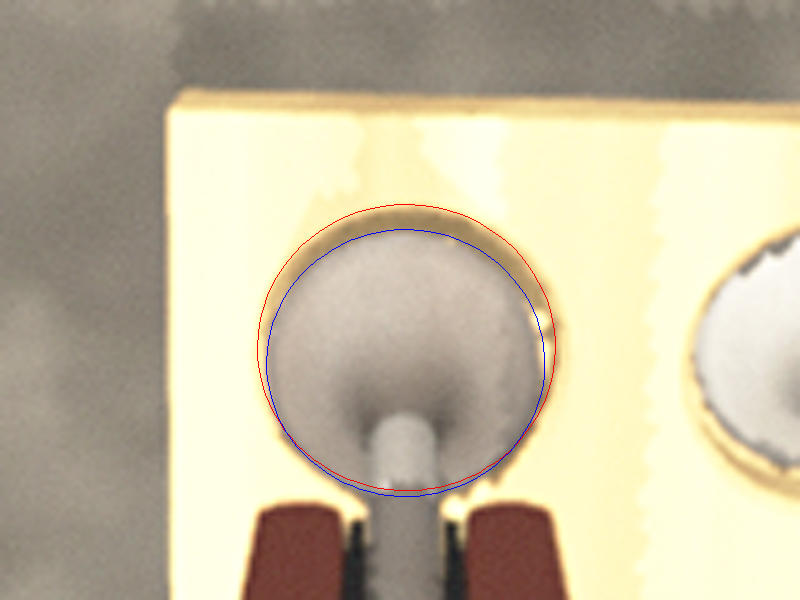

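Pocket and head are concentric to about 0.5 mm (rim centre at crop (406,348)), so I lower it in.

>>> apply_moves(
  targets=[
    {"tx": 0, "ty": 0, "tz": -0.003, "spin": 0},
    {"tx": 0, "ty": 0, "tz": -0.006, "spin": 0},
    {"tx": 0, "ty": 0, "tz": -0.009, "spin": 0},
    {"tx": 0, "ty": 0, "tz": -0.012, "spin": 0},
    {"tx": 0, "ty": 0, "tz": -0.014, "spin": 0},
    {"tx": 0, "ty": 0, "tz": -0.0155, "spin": 0},
    {"tx": 0, "ty": 0, "tz": -0.0155, "spin": 0},
    {"tx": 0, "ty": 0, "tz": -0.0155, "spin": 0},
  ],
)

```text
t: 9.7
ee_pos: [421.9, 110.6, 80.1]
orientation: [-1.315, -2.853, 0.0]
ft_force: [-0.6, 0.4, -0.8]
width: 7.1
grasp_force: 30.0
```

>>> apply_moves(
  targets=[
    {"tx": 0, "ty": 0, "tz": -0.001, "spin": 0},
    {"tx": 0, "ty": 0, "tz": -0.0015, "spin": 0},
    {"tx": 0, "ty": 0, "tz": -0.0015, "spin": 0},
    {"tx": 0, "ty": 0, "tz": -0.0015, "spin": 0},
    {"tx": 0, "ty": 0, "tz": -0.0015, "spin": 0},
    {"tx": 0, "ty": 0, "tz": -0.0015, "spin": 0},
    {"tx": 0, "ty": 0, "tz": -0.0015, "spin": 0},
    {"tx": 0, "ty": 0, "tz": -0.0015, "spin": 0},
  ],
)

```text
t: 10.5
ee_pos: [422.0, 110.6, 78.8]
orientation: [1.315, 2.853, 0.0]
ft_force: [-0.9, -1.2, 5.1]
width: 6.6
grasp_force: 30.0
```

Floor contact at 5 N, matching the expected height. I open partway and then rise.

>>> apply_moves(
  gripper=0.45,
  targets=[
    {"tx": 0, "ty": 0, "tz": 0, "spin": 0},
    {"tx": 0, "ty": 0, "tz": 0, "spin": 0},
    {"tx": 0, "ty": 0, "tz": 0, "spin": 0},
    {"tx": 0, "ty": 0, "tz": 0, "spin": 0},
    {"tx": 0, "ty": 0, "tz": 0, "spin": 0},
    {"tx": 0, "ty": 0, "tz": 0, "spin": 0},
    {"tx": 0, "ty": 0, "tz": 0.005, "spin": 0},
    {"tx": 0, "ty": 0, "tz": 0.01, "spin": 0},
  ],
)

```text
t: 11.3
ee_pos: [421.8, 110.6, 89.0]
orientation: [-1.315, -2.853, 0.0]
ft_force: [0.6, -0.4, -0.6]
width: 24.4
grasp_force: 0.0
```

>>> apply_moves(
  targets=[
    {"tx": 0, "ty": 0, "tz": 0.03, "spin": 0},
    {"tx": 0, "ty": 0, "tz": 0.07, "spin": 0},
    {"tx": 0, "ty": 0, "tz": 0.11, "spin": 0},
    {"tx": 0.02, "ty": -0.01, "tz": 0.15, "spin": 0},
    {"tx": 0.04, "ty": -0.02, "tz": 0.16, "spin": 0},
    {"tx": 0.06, "ty": -0.033, "tz": 0.16, "spin": 0},
    {"tx": 0.062, "ty": -0.033, "tz": 0.16, "spin": 0},
    {"tx": 0.062, "ty": -0.033, "tz": 0.16, "spin": 0},
  ],
)

```text
t: 12.1
ee_pos: [483.5, 77.5, 248.6]
orientation: [-1.316, -2.852, 0.0]
ft_force: [0.0, -0.6, -1.2]
width: 24.3
grasp_force: 0.0
```

Run:
```python
from h import *
np.set_printoptions(precision=2,suppress=True)
o=ctrl.get_obs(); print(o["t"],o["ee_pos"],o["width"])
C=cal("wrist"); im=ctrl.get_image("wrist"); cv2.imwrite("pics/w5.png",im[...,::-1])
np.savez("w5.npz",K=C[0],R=C[1],t=C[2])
for k in("carrier_grip","pocket_0","loose_valve"):
  print(k,[(round(x["score"],2),np.array(x["uv"]),atz(C,x["uv"],{"carrier_grip":125}.get(k,6))) for x in ctrl.pinpoint(k,"wrist")])
```

```text
12.1 [483.5   77.5  248.63] 24.279315916172983
carrier_grip [(0.67, array([322.3, 235.6]), array([485.34,  78.47, 125.  ]))]
pocket_0 [(0.96, array([293.9, 269. ]), array([505.53,  10.51,   6.  ])), (0.91, array([347.2, 137.4]), array([460.45, 144.52,   6.  ])), (0.82, array([295.5, 137.9]), array([423.49, 112.39,   6.  ])), (0.81, array([348.9, 270.1]), array([549.42,  46.4 ,   6.  ])), (0.54, array([318.4, 235.3]), array([501.56,  54.12,   6.  ]))]
loose_valve [(0.73, array([294.6, 139.7]), array([423.9 , 110.56,   6.  ]))]
```

View pics/w5.png

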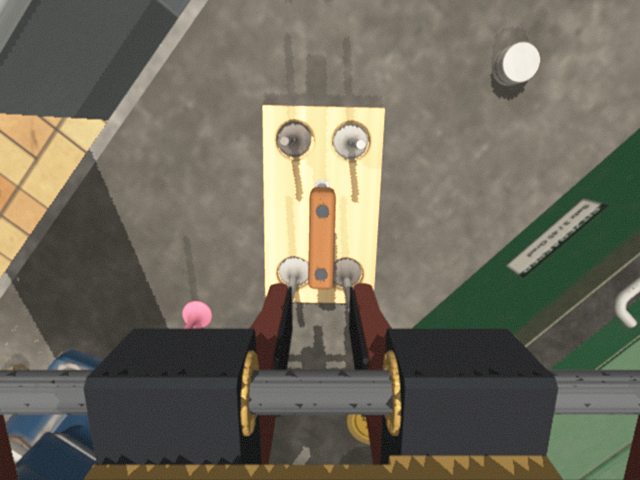

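All four valves are seated; the newly placed one is at (294,140). The grip bar runs from (322,188) to (321,289), parallel to the fingers' plane and midway between them.

Run:
```python
from h import *
L=lambda n:(lambda z:(z["K"],z["R"],z["t"]))(np.load(n))
a,b=L("w1.npz"),L("w5.npz")
print(tri((a,np.array([254.5,313.2])),(b,np.array([322.3,235.6]))),atz(b,[321.7,238.5],140))
for uv in([322.5,212],[321,275]): print(atz(b,uv,140))
```

```text
(array([484.9427781 ,  78.59926513, 125.64966975]), [0.3, 0.4]) [483.88982479  79.45402159 140.        ]
[472.50935741  93.58932204 140.        ]
[500.43837092  59.34260539 140.        ]
```

>>> apply_moves(
  gripper=0.1,
  targets=[
    {"tx": 0.0015, "ty": 0.001, "tz": 0, "spin": 0},
    {"tx": 0.0015, "ty": 0.001, "tz": -0.02, "spin": 0},
    {"tx": 0.0015, "ty": 0.001, "tz": -0.05, "spin": 0},
    {"tx": 0.0015, "ty": 0.001, "tz": -0.08, "spin": 0},
    {"tx": 0.0015, "ty": 0.001, "tz": -0.11, "spin": 0},
    {"tx": 0.0015, "ty": 0.001, "tz": -0.13, "spin": 0},
    {"tx": 0.0015, "ty": 0.001, "tz": -0.142, "spin": 0},
    {"tx": 0.0015, "ty": 0.001, "tz": -0.142, "spin": 0},
  ],
)

```text
t: 13.1
ee_pos: [484.3, 78.7, 105.4]
orientation: [-1.314, -2.851, 0.002]
ft_force: [0.4, -0.6, -0.1]
width: 39.3
grasp_force: 0.0
```

>>> apply_moves(
  gripper=1,
  targets=[
    {"tx": 0, "ty": 0, "tz": 0, "spin": 0},
    {"tx": 0, "ty": 0, "tz": 0, "spin": 0},
    {"tx": 0, "ty": 0, "tz": 0, "spin": 0},
    {"tx": 0, "ty": 0, "tz": 0, "spin": 0},
    {"tx": 0, "ty": 0, "tz": 0, "spin": 0},
    {"tx": 0, "ty": 0, "tz": 0, "spin": 0},
    {"tx": 0, "ty": 0, "tz": 0, "spin": 0},
    {"tx": 0, "ty": 0, "tz": 0, "spin": 0},
  ],
)

```text
t: 13.9
ee_pos: [485.2, 78.5, 107.1]
orientation: [-1.315, -2.853, 0.0]
ft_force: [-4.1, -2.9, 6.6]
width: 17.9
grasp_force: 30.0
```

Gripped at 17.9 mm. I lift slowly.

>>> apply_moves(
  targets=[
    {"tx": 0, "ty": 0, "tz": 0.002, "spin": 0},
    {"tx": 0, "ty": 0, "tz": 0.005, "spin": 0},
    {"tx": 0, "ty": 0, "tz": 0.01, "spin": 0},
    {"tx": 0, "ty": 0, "tz": 0.015, "spin": 0},
    {"tx": 0, "ty": 0, "tz": 0.021, "spin": 0},
    {"tx": 0, "ty": 0, "tz": 0.026, "spin": 0},
    {"tx": 0, "ty": 0, "tz": 0.029, "spin": 0},
    {"tx": 0, "ty": 0, "tz": 0.03, "spin": 0},
  ],
)

```text
t: 14.7
ee_pos: [485.7, 78.7, 137.2]
orientation: [1.315, 2.852, 0.001]
ft_force: [0.6, 0.5, -7.6]
width: 17.8
grasp_force: 30.0
```

>>> apply_moves(
  targets=[
    {"tx": 0, "ty": 0, "tz": 0.005, "spin": 0},
    {"tx": 0, "ty": 0, "tz": 0.015, "spin": 0},
    {"tx": 0, "ty": 0, "tz": 0.027, "spin": 0},
    {"tx": 0, "ty": 0, "tz": 0.04, "spin": 0},
    {"tx": 0, "ty": 0, "tz": 0.053, "spin": 0},
    {"tx": 0, "ty": 0, "tz": 0.063, "spin": 0},
    {"tx": 0, "ty": 0, "tz": 0.069, "spin": 0},
    {"tx": 0, "ty": 0, "tz": 0.071, "spin": 0},
  ],
)

```text
t: 15.5
ee_pos: [485.8, 78.7, 208.6]
orientation: [1.315, 2.852, 0.001]
ft_force: [-0.5, 0.1, -7.7]
width: 18.1
grasp_force: 30.0
```

>>> apply_moves(
  targets=[
    {"tx": 0, "ty": 0, "tz": 0, "spin": 0},
    {"tx": 0, "ty": 0, "tz": 0, "spin": 0},
    {"tx": 0, "ty": 0, "tz": 0, "spin": 0},
    {"tx": 0, "ty": 0, "tz": 0, "spin": 0},
    {"tx": 0, "ty": 0, "tz": 0, "spin": 0},
    {"tx": 0, "ty": 0, "tz": 0, "spin": 0},
    {"tx": 0, "ty": 0, "tz": 0, "spin": 0},
    {"tx": 0, "ty": 0, "tz": 0, "spin": 0},
  ],
)

```text
t: 16.3
ee_pos: [485.4, 78.6, 207.6]
orientation: [-1.315, -2.853, 0.0]
ft_force: [-0.7, 0.1, -7.0]
width: 17.6
grasp_force: 30.0
```

Run:
```python
from h import *
o=ctrl.get_obs(); print(o["t"],o["ee_pos"],o["width"],o["ft_force"],o["moment"])
a=ctrl.get_image("side")[150:390,160:480]; b=ctrl.get_image("wrist")[0:360,80:560]
cv2.imwrite("pics/f.png",np.vstack([cv2.resize(a,(400,300)),cv2.resize(b,(400,300))])[...,::-1])
```

```text
16.3 [485.40393524  78.59751305 207.64518252] 17.58332281596523 [-0.69195894  0.14893903 -7.00210232] [ 0.019268   -0.13624615  0.01240793]
```

View pics/f.png

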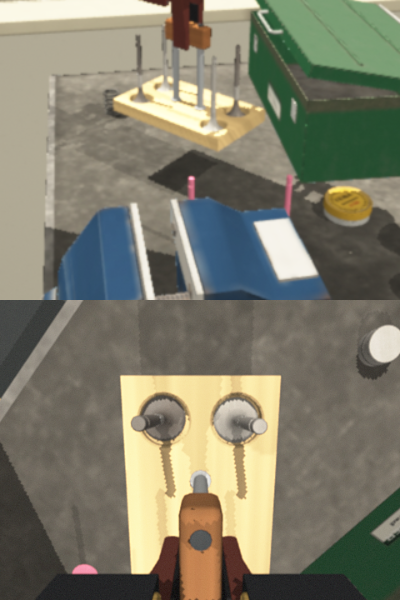

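The carrier hangs level about 10 cm up in the side view (top half). Its four stems stand upright, and in the wrist view (bottom half) the two nearer valves at (165,418) and (238,418) are fully in their pockets.

```bash
python3 -c "
from workcell import ctrl
print(ctrl.close_job())"
```

```text
the job is handed in; nothing more can be done
None
```

The loose valve is seated in pocket_0, and the carrier is held level by its grip bar about 10 cm above the bench with all four valves seated; the job was handed in at about 16 s, and no verdict came back.

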